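# Open the ratchet stop of the spice-jar rack

## Task

The sliding stop of the spice-jar rack has to be opened to make room for more jars. With the fingertips, press its black release pad down and, keeping it pressed, push the stop back along its bar, away from the jars, until it is fully home at the end of the bar; then take the hand away so that the pad springs up again. It is all pressing and pushing: nothing is to be lifted, and the three jars stay standing where they are.

Things in the scene. Friction and masses are not known exactly. Their poses are not given: they have to be found in the camera images.
- rack: Grey plastic jar rack fixed to the counter. Origin on the counter, z up; base plate 8 mm thick, x -46 to 76 mm, y -172 to 212 mm. Jars stand on it along x = 40 mm between a fixed end plate (y = -160 mm) and the sliding stop. A level toothed steel bar runs along y at x = -15 mm. The stop opens toward the rack's +y. At yaw 0 the bar side faces the robot and +y is the robot's left.
- bar_end (a point): Centre of the inner face of the post that carries the opening (+y) end of the bar, 46 mm above the counter; rack x = -15, y = 197 mm. The carriage stops 2 mm short of it when fully home.
- stop (a joint): Position (m) of the bare-metal sliding stop: its jar-side face lies at rack y = this value. 0 is nearest the jars, 0.110 fully home (rigid end). Stays where it is left; about 3 N of friction while the release is held down. With the release up the ratchet locks it against opening, after at most 8 mm of play; it can still click toward the jars. Jaw plate over the jars: 86 mm high.
- release_pad (a point): Centre of the top of the black ribbed release pad on the stop's carriage, 85 mm above the counter when up; axes as the rack's. 40 mm (rack x) by 58 mm (rack y). It goes straight down 12 mm on a spring (2.5 N at first, 7 N fully down), frees the ratchet beyond 6 mm, springs up when let go. The carriage rim on its jar side is lower (74 mm above the counter).
- release (a joint): How far the release pad is pressed down (m): 0 up, 0.012 fully down; the ratchet is free above 0.006.
- stop_push (a point): Middle of the pad-side face of the push wall, the upright plate of the stop at the +y end of the pad, 98 mm above the counter, 33 mm toward rack +y from the pad's centre. Wall: top 112 mm above the counter (27 mm above the unpressed pad), 44 mm wide (rack x), 9 mm thick. A finger that holds the pad down pushes the stop by this face.
- jar_1_mid (a point): Middle (half-way up) of a glass spice jar, green cap, 42 mm across, 99 mm tall, loose, upright on the rack's plate. The three jars stand in any order. z up.
- jar_2_mid (a point): Middle (half-way up) of a glass spice jar, yellow cap, 45 mm across, 100 mm tall, loose, upright on the rack's plate. The three jars stand in any order. z up.
- jar_3_mid (a point): Middle (half-way up) of a glass spice jar, white cap, 47 mm across, 98 mm tall, loose, upright on the rack's plate. The three jars stand in any order. z up.
Mind the look-alikes: they are no part of the job. What is shaped like the part that bears jar_2_mid but red is not meant.

How it is judged:
By the outcome, as a careful person would: the job done as asked, in the order asked, and still so for the second after the job is handed in, with the robot touching nothing.
It also fails if it takes over 32 s, if anything falls off the work surface, if the arm or the gripper's body presses on something with over 40 N, if the wrist force passes 120 N, or if a joint passes its speed limit or range.

## Robot

A 6-joint arm with a two-finger parallel gripper is mounted at the origin on a cart in front of the work surface, level with it; the furniture and walls round the work are solid. World frame = base frame: x ahead of the robot, y to its left, z up, the work surface at z = 0. Lengths are in m, angles in rad, forces in N, time in s.
With the tool pointing down it reaches from about 0.35 to 0.775 m from the base axis. Payload 7.3 kg.
Tool frame: the origin (TCP) lies midway between the tips of the shut fingers; the grasp point (between the pads) lies 19 mm behind it; z points along the fingers, y is the direction in which the jaws open and shut (so a half turn about z gives the same grasp; the last joint's range is limited). The gripper opens to 92 mm and grips with 3 to 60 N. Pads are 19 mm wide; open, the fingers measure 130 mm over their backs; the gripper's body (75 mm by 190 mm) begins 47 mm behind the grasp point.
Start: joints at [1.062, 0.342, 1.524, -0, 1.275, -0.146], TCP at [0.186, 0.491, 0.227] pointing down, gripper open.
Joint ranges: [-2.53, 2.53], [-0.77, 2.02], [0.04, 2.7], [-1, 4.14], [0.28, 2.66], [-3.11, 3.11]. Speed limits (rad/s): [2.57, 2.57, 3.14, 3.14, 3.14, 3.14].

## Interface

Orientations are given as [roll, pitch, yaw] about the fixed x, y, z axes, in that order (R = Rz(yaw) Ry(pitch) Rx(roll)).
In Python, from cell import status, eyes, job gives the robot as it stands.
- The arm moves only by the tool jog_arm, never from a script. Its argument "series" is a list of rows, each a list of 3 entries, a list of its own where there are three numbers: the gripper command: -1 is shut, 1 is fully open, values between are in proportion, then the shift along the tool's x, y, z in m, then the turn, a rotation vector about the tool's x, y, z in rad. In form: [[grip, [x, y, z], [ax, ay, az]], ...]. A call has 1 to 12 rows; each row is the pose to reach, as a shift and turn from the pose commanded when the call began, along the tool's axes at that moment; what a row does not reach only later rows make up. A row lasts 1/12 s, in which the tool goes at most 41.7 mm and 7.16 degrees, less where a joint would pass 70% of its speed; a pose out of reach is approached as far as the arm can. A call with a gripper value outside its range is refused whole. The fingers move at their own pace and stop on an object; "squeeze" is the grip in N (left out, the last holds). Time passes only in rows, so rows that repeat a pose let the fingers close. It gives the time, the measured TCP pose, the force and the opening at its end, in the units of the state.
- status.observe(): the state, without advancing time (a new reading comes with each control period).
- eyes.read_camera(name): name is "scene" or "side" or "wrist"; returns a dict with "img" (384x512x3 uint8, red, green, blue), "range_z" (384x512 float32, m along the optical axis (not along the pixel's ray), 0 where there is no reading), "camera_matrix" (3x3 intrinsics, pixels), "T" (4x4, takes a point from camera to world coordinates); the wrist camera has in their place "tool_from_camera" (4x4, takes a point from camera to tool coordinates, whose origin is the TCP and whose axes are the flange's). Camera axes: x right, y down, z forward; pixel columns grow to the right and rows downward; lengths in m; the calibration is good to about 2 mm. A picture is of the moment at which its call begins: read the wrist's pose just before it.
- job.hand_in(): hands the job in, once; it reports no verdict.
The state is a dict: "time": time; "qpos": joint angles; "qvel": joint speeds; "joint_efforts": joint torques, N m; "tool_pos": TCP position; "tool_rot": TCP orientation; "contact_force": force on the tool from outside, world axes, zero at the start; "torque": the same for the moment, N m; "opening": finger opening in m.
Only numpy, scipy, OpenCV 4.12 (cv2) and the standard library are available. Lean on these libraries where they do the work, as an engineer would, in place of code of your own. Each camera call takes 0.05 s, during which the arm holds its last target.

## Working session

There is one attempt and no reset: what is moved stays moved. The work goes in short steps, Python scripts to look and compute and a tool call to move; the robot and the scene stay as the last step left them, time stands still between calls to the robot, and variables do not carry over. Pictures are saved under pics/ and viewed, and the job is handed in when it is done.

Besides the shell and the picture viewer there is one more tool, called after ">>>" in YAML: its name, and indented under it one key for each argument. jog_arm: Moves the arm, as the interface text tells. Its arguments: {"type":"object","properties":{"series":{"type":"array","items":{"type":"array"}},"squeeze":{"type":"number"}},"required":["series"]}

```bash
mkdir -p pics; ls; python3 - <<'E'
from cell import status, eyes
import cv2,numpy as np
s=status.observe()
for k,v in s.items(): print(k,np.round(v,4))
for n in ["scene","side"]:
    c=eyes.read_camera(n)
    cv2.imwrite(f"pics/{n}0.png",c["img"][:,:,::-1]); print(np.round(c["T"],3))
    np.savez(f"{n}0.npz",**c)
E
```

```text
pics
time 0.0
qpos [ 1.062   0.3427  1.525  -0.      1.2754 -0.146 ]
qvel [-0.0008  0.0004  0.0023  0.0011 -0.0004 -0.0004]
joint_efforts [ 9.0000e-04 -4.3123e+01 -2.4423e+01  7.1800e-02  5.5800e-02 -1.0000e-04]
tool_pos [0.1861 0.4905 0.2261]
tool_rot [-3.1401e+00 -2.0000e-04  2.7788e+00]
contact_force [0.1162 1.3095 0.5651]
torque [0.0455 0.0082 0.0412]
opening 0.0916
[[ 0.559 -0.369  0.743 -0.173]
 [-0.829 -0.249  0.5   -0.532]
 [ 0.    -0.895 -0.445  0.538]
 [ 0.     0.     0.     1.   ]]
[[ 0.92  -0.21   0.33   0.26 ]
 [-0.391 -0.437  0.81  -0.875]
 [-0.026 -0.875 -0.484  0.598]
 [ 0.     0.     0.     1.   ]]
```

View pics/scene0.png

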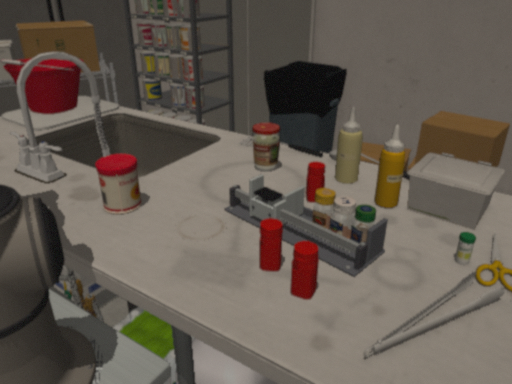

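View pics/side0.png

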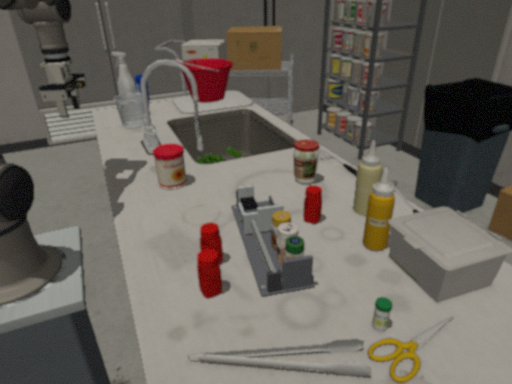

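The scene view shows the rack in the middle, with the black pad near (267,193), the push wall at its left, and the yellow, white and green caps from (325,197) to (365,214). Three red jars stand nearby, two of them in front. I'll crop in and measure.

```bash
cat > h.py <<'E'
import numpy as np,cv2
def cloud(c):
    K=c["camera_matrix"];z=c["range_z"];v,u=np.mgrid[:z.shape[0],:z.shape[1]]
    p=np.stack([(u-K[0,2])/K[0,0]*z,(v-K[1,2])/K[1,1]*z,z],-1)
    T=c["T"];return p@T[:3,:3].T+T[:3,3]
E
python3 - <<'E'
from h import *
ims=[]
for n,(u0,u1,v0,v1) in dict(scene=(210,400,160,300),side=(190,330,170,310)).items():
    c=np.load(n+"0.npz");P=cloud(c)
    im=cv2.resize(c["img"][v0:v1,u0:u1,::-1],None,fx=4,fy=4,interpolation=cv2.INTER_CUBIC)
    im=np.clip(im.astype(float)*1.6,0,255).astype(np.uint8)
    cv2.imwrite(f"pics/{n}_crop.png",im)
    hsv=cv2.cvtColor(c["img"],cv2.COLOR_RGB2HSV)
    roi=np.zeros(hsv.shape[:2],bool);roi[v0:v1,u0:u1]=1
    ok=roi&(c["range_z"]>0)
    dark=ok&(hsv[...,2]<45)&(P[...,2]>.06)&(P[...,2]<.13)
    p=P[dark];print(n,"dark",len(p),np.round(np.median(p,0),3),np.round(p.min(0),3),np.round(p.max(0),3), np.round(np.mean(np.argwhere(dark),0)))
    for nm,lo,hi in [("green",(40,80,30),(90,255,255)),("yellow",(15,120,80),(32,255,255)),("red",(0,150,60),(6,255,255))]:
        m=cv2.inRange(hsv,lo,hi)>0; m&=ok
        k,l=cv2.connectedComponents(m.astype(np.uint8))
        for i in range(1,k):
            q=P[l==i]
            if len(q)>25: print(nm,len(q),np.round(np.median(q,0),3),np.round(np.percentile(q[:,2],98),3))
E
```

```text
scene dark 227 [ 0.573 -0.068  0.083] [ 0.556 -0.326  0.061] [ 0.596 -0.037  0.098] [195. 270.]
green 222 [ 0.578 -0.298  0.101] 0.107
yellow 910 [ 0.814 -0.271  0.063] 0.13
yellow 281 [ 0.599 -0.196  0.106] 0.109
red 455 [ 0.737 -0.105  0.07 ] 0.101
red 966 [ 0.428 -0.166  0.065] 0.101
red 1204 [ 0.392 -0.259  0.066] 0.101
side dark 141 [ 0.58  -0.076  0.084] [ 0.562 -0.096  0.079] [ 0.598 -0.046  0.087] [203. 249.]
green 206 [ 0.587 -0.307  0.104] 0.108
yellow 183 [ 0.607 -0.201  0.108] 0.111
red 463 [ 0.747 -0.118  0.064] 0.101
red 1199 [ 0.421 -0.26   0.074] 0.102
```

```bash
python3 - <<'E'
from h import *
# top-down height map of both views
for n in ["scene","side"]:
    c=np.load(n+"0.npz");P=cloud(c).reshape(-1,3);I=c["img"].reshape(-1,3)
    m=(c["range_z"].ravel()>0)&(P[:,2]>-.02)&(P[:,2]<.14)
    P=P[m];I=I[m]
    x0,x1,y0,y1=.3,.75,-.3,.3
    s=1000
    k=(P[:,0]>x0)&(P[:,0]<x1)&(P[:,1]>y0)&(P[:,1]<y1)
    P=P[k];I=I[k];o=np.argsort(P[:,2]);P=P[o];I=I[o]
    im=np.zeros((450,600,3),np.uint8)
    for p,col in zip(P,I):
        r=int((x1-p[0])*s);q=int((y1-p[1])*s)
        cv2.circle(im,(q,r),1,tuple(int(min(255,a*1.5)) for a in col[::-1]),-1)
    cv2.imwrite(f"pics/{n}_top.png",im)
E
```

```text
(no output)
```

View pics/scene_crop.png

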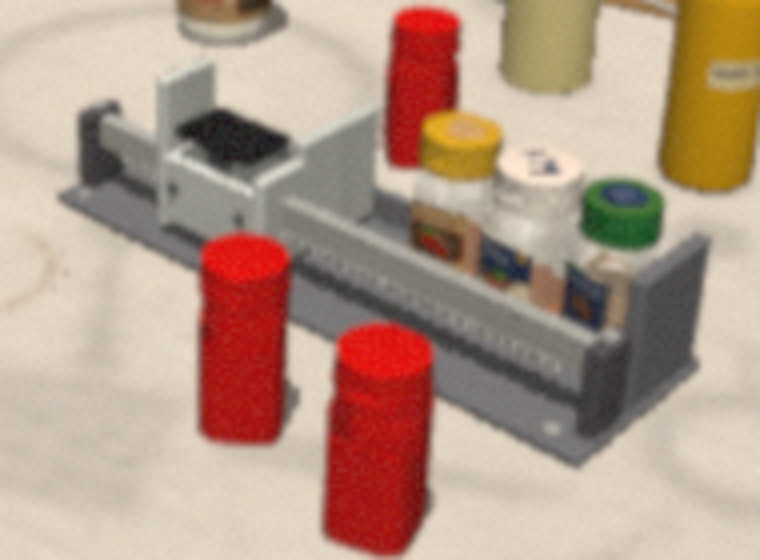

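View pics/side_crop.png

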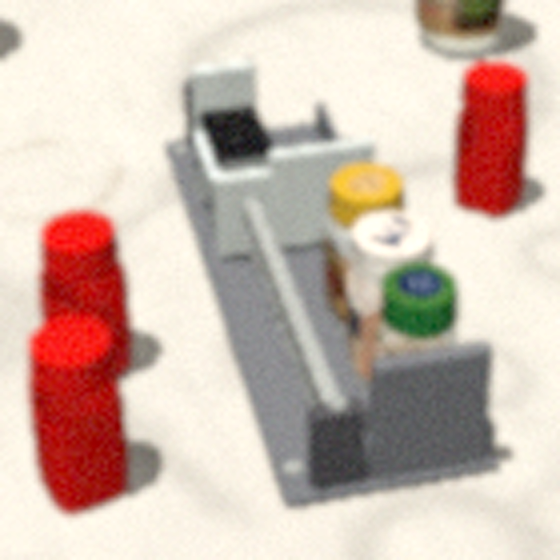

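View pics/scene_top.png

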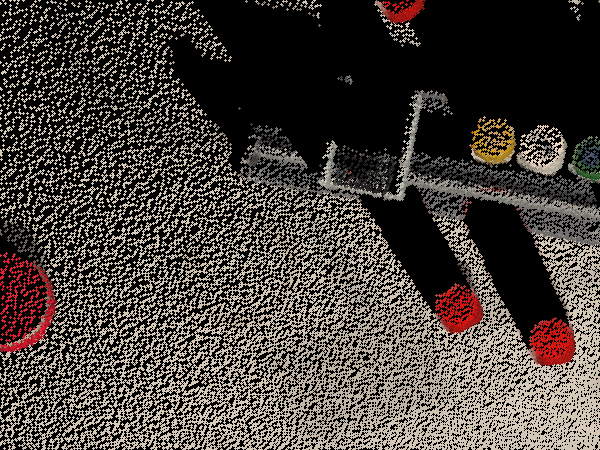

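View pics/side_top.png

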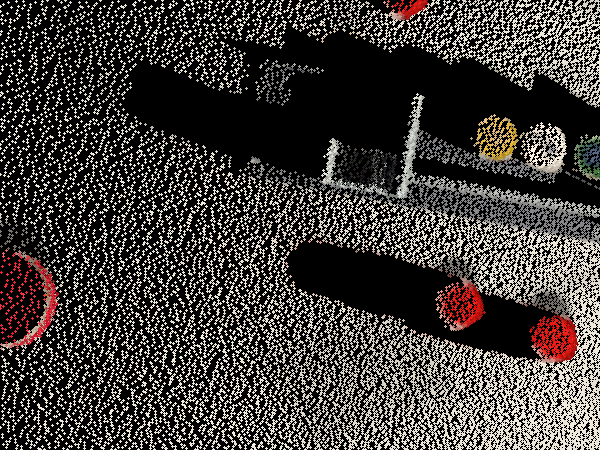

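Both views agree: the push wall is on the left (world +y) and the jars are on the right. Next I'll fit the yaw and pad centre.

```bash
python3 - <<'E'
from h import *
for n in ["scene","side"]:
    c=np.load(n+"0.npz");P=cloud(c).reshape(-1,3);I=c["img"].reshape(-1,3).astype(int)
    m=(c["range_z"].ravel()>0)&(P[:,0]>.45)&(P[:,0]<.68)&(P[:,1]>-.36)&(P[:,1]<.08)
    P=P[m];I=I[m]
    dark=(I.max(1)<50)&(abs(P[:,2]-.085)<.008)
    # keep biggest cluster near
    dk=dark&(P[:,1]>-.12)
    q=P[dk]; q=q[np.linalg.norm(q[:,:2]-np.median(q[:,:2],0),axis=1)<.045]
    r=cv2.minAreaRect((q[:,:2]*1000).astype(np.float32)); print(n,"pad",len(q),r,np.median(q[:,2]))
    # bar: bright top, right of jaw
    b=(P[:,1]<-.12)&(P[:,1]>-.33)&(P[:,2]>.04)&(P[:,2]<.07)&(I.min(1)>60)&(np.ptp(I,axis=1)<30)&(P[:,0]<.57)
    q=P[b]; 
    for _ in range(3):
        f=np.polyfit(q[:,1],q[:,0],1); e=q[:,0]-np.polyval(f,q[:,1]); q=q[abs(e)<.006]
    print(" bar",len(q),f, "yaw",-np.arctan(f[0]),"z",np.median(q[:,2]))
    yaw=-np.arctan(f[0]);R=np.array([[np.cos(yaw),-np.sin(yaw)],[np.sin(yaw),np.cos(yaw)]])
    L=P[:,:2]@R  # rack-axes coords
    w=(P[:,2]>.1)&(P[:,2]<.118)&(P[:,1]>-.05)&(I.min(1)>60)
    print(" wall", w.sum(), np.round(np.percentile(L[w],[1,10,50,90,99],axis=0),4).T, P[w][:,2].max())
    w=(P[:,2]>.076)&(P[:,2]<.09)&(P[:,1]>-.14)&(P[:,1]<-.095)&(I.min(1)>60)
    print(" jaw", w.sum(), np.round(np.percentile(L[w],[1,10,50,90,99],axis=0),4).T)
    q=L[dk];print(" pad L",np.round(np.percentile(q,[1,5,50,95,99],axis=0),4).T)
    # posts at +y end
    w=(P[:,1]>-.01)&(P[:,1]<.07)&(P[:,2]>.04)&(P[:,2]<.08)&(L[:,0]<.62)
    print(" post",w.sum(),np.round(np.percentile(L[w],[1,10,50,90,99],axis=0),4).T)
    w=(P[:,2]>.003)&(P[:,2]<.012)
    print(" plate",np.round(np.percentile(L[w],[0.5,2,50,98,99.5],axis=0),4).T)
E
```

```text
scene pad 215 ((576.5982055664062, -64.49385070800781), (56.84366989135742, 36.77124786376953), 82.5780258178711) 0.08297921449179885
 bar 608 [0.18051111 0.58760358] yaw -0.1785879642862786 z 0.05071309996962775
 wall 84 [[0.5609 0.5631 0.5789 0.5981 0.6036]
 [0.0715 0.073  0.0751 0.0792 0.0811]] 0.11220214124927697
 jaw 114 [[ 0.595   0.5984  0.6271  0.6556  0.6651]
 [-0.0045 -0.003  -0.001   0.0043  0.0068]]
 pad L [[0.5619 0.5628 0.5764 0.5946 0.5969]
 [0.0115 0.0129 0.035  0.0627 0.0666]]
 post 176 [[0.5679 0.5701 0.5789 0.5863 0.5953]
 [0.1007 0.1078 0.1404 0.155  0.1585]]
 plate [[ 0.5497  0.5508  0.5786  0.6626  0.6672]
 [-0.2209 -0.22   -0.0978  0.1492  0.1569]]
side pad 145 ((580.3154296875, -69.64509582519531), (51.010032653808594, 33.49868392944336), 84.34387969970703) 0.08419086393569708
 bar 263 [0.16017832 0.58635964] yaw -0.15882912539062624 z 0.05548542255388467
 wall 82 [[0.5641 0.5676 0.5853 0.6021 0.6078]
 [0.0578 0.0601 0.0624 0.0662 0.0691]] 0.113117773932711
 jaw 123 [[ 0.5986  0.6035  0.6321  0.6588  0.6644]
 [-0.0183 -0.017  -0.015  -0.0108 -0.0082]]
 pad L [[ 0.5683  0.5697  0.5841  0.599   0.6006]
 [-0.0019 -0.0009  0.0177  0.0443  0.0479]]
 post 10 [[0.5734 0.5742 0.5749 0.5772 0.5774]
 [0.1346 0.1347 0.1387 0.1397 0.1403]]
 plate [[ 0.4845  0.5487  0.5706  0.6596  0.6655]
 [-0.2352 -0.2342 -0.1088  0.1375  0.1449]]
```

```bash
cat >> h.py <<'E'
from scipy.spatial.transform import Rotation as Ro
def togo(target,yaw,s):
    R=Ro.from_euler('xyz',s["tool_rot"]);Rt=Ro.from_euler('xyz',[np.pi,0,yaw])
    return np.round(R.inv().apply(np.array(target)-s["tool_pos"]),4),np.round((R.inv()*Rt).as_rotvec(),4)
E
python3 - <<'E'
from h import *
from cell import status
print(togo([.578,-.067,.215],2.976,status.observe()))
E
```

```text
(array([-0.5642, -0.3821,  0.0115]), array([-0.0013, -0.0003, -0.1972]))
```

>>> jog_arm:
  series:
    - [-1,[-0.034,-0.023,0.001],[0,0,-0.02]]
    - [-1,[-0.068,-0.046,0.001],[0,0,-0.04]]
    - [-1,[-0.102,-0.069,0.002],[0,0,-0.06]]
    - [-1,[-0.136,-0.092,0.003],[0,0,-0.08]]
    - [-1,[-0.17,-0.115,0.004],[0,0,-0.1]]
    - [-1,[-0.204,-0.138,0.005],[0,0,-0.12]]
    - [-1,[-0.238,-0.161,0.006],[0,0,-0.14]]
    - [-1,[-0.272,-0.184,0.007],[0,0,-0.16]]
    - [-1,[-0.306,-0.207,0.008],[0,0,-0.18]]
    - [-1,[-0.34,-0.23,0.009],[0,0,-0.197]]
    - [-1,[-0.374,-0.253,0.01],[0,0,-0.197]]
    - [-1,[-0.408,-0.276,0.011],[0,0,-0.197]]
  squeeze: 30

```text
time: 1.1
tool_pos: [0.4704, 0.086, 0.2155]
tool_rot: [3.141, -0.0, 2.976]
contact_force: [0.6, 0.9, 1.0]
opening: 0.0162
```

```bash
python3 - <<'E'
from h import *
from cell import status
s=status.observe();print(s["time"],s["tool_pos"],s["opening"],togo([.578,-.067,.215],2.976,s))
E
```

```text
1.1 [0.47038948 0.08603253 0.21551252] 0.016207778410182817 (array([-0.1314, -0.1331,  0.0004]), array([ 0.0001, -0.0004, -0.0004]))
```

>>> jog_arm:
  series:
    - [-1,[-0.028,-0.028,0],[0,0,0]]
    - [-1,[-0.056,-0.056,0],[0,0,0]]
    - [-1,[-0.084,-0.084,0],[0,0,0]]
    - [-1,[-0.11,-0.112,0],[0,0,0]]
    - [-1,[-0.131,-0.133,0],[0,0,0]]
    - [-1,[-0.131,-0.133,0],[0,0,0]]
    - [-1,[-0.131,-0.133,0],[0,0,0]]

```text
time: 1.68
tool_pos: [0.5771, -0.066, 0.2146]
tool_rot: [3.141, -0.002, 2.973]
contact_force: [-0.4, -0.3, 0.3]
opening: 0.0006
```

```bash
python3 - <<'E'
from h import *
from cell import status,eyes
s=status.observe();print(s["time"],s["tool_pos"],s["tool_rot"],s["opening"],s["contact_force"])
c=eyes.read_camera("wrist")
T=np.eye(4);T[:3,:3]=Ro.from_euler('xyz',s["tool_rot"]).as_matrix();T[:3,3]=s["tool_pos"]
c["T"]=T@c["tool_from_camera"];np.savez("w1.npz",**c)
cv2.imwrite("pics/w1.png",c["img"][:,:,::-1]);print(np.round(c["tool_from_camera"],3))
E
```

```text
1.6833 [ 0.5770614  -0.06595897  0.21457601] [ 3.14116488e+00 -1.83696280e-03  2.97329983e+00] 0.0006193433276565749 [-0.3638294  -0.26843744  0.2954842 ]
[[-0.    -0.956 -0.293  0.079]
 [ 1.    -0.    -0.     0.   ]
 [ 0.    -0.293  0.956 -0.158]
 [ 0.     0.     0.     1.   ]]
```

View pics/w1.png

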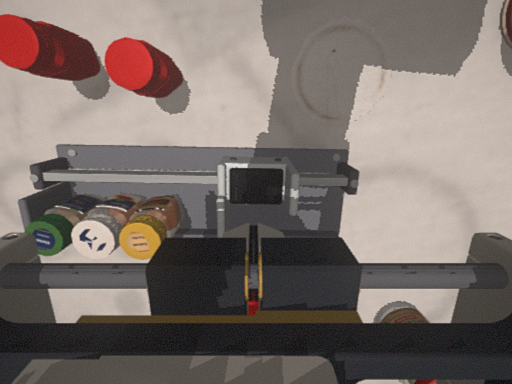

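The wrist view shows the pad at about (258,186), the push wall at (293,188), the +y post at (350,180), and the jars on the left from (50,235) to (145,238). I'll measure from it.

```bash
python3 - <<'E'
from h import *
c=np.load("w1.npz");P=cloud(c);I=c["img"].astype(int)
im=cv2.resize(c["img"][130:270,200:380,::-1],None,fx=4,fy=4,interpolation=cv2.INTER_CUBIC);cv2.imwrite("pics/w1c.png",im)
ok=c["range_z"]>0
v,u=np.mgrid[:384,:512]
roi=ok&(v<230)&(v>140)
# bar yaw
b=roi&(I.min(2)>90)&(abs(P[...,2]-.052)<.008)&(((u>60)&(u<210)))
q=P[b]
for _ in range(4):
    f=np.polyfit(q[:,1],q[:,0],1);e=q[:,0]-np.polyval(f,q[:,1]);q=q[abs(e)<max(.004,2*e.std()) ]
yaw=-np.arctan(f[0]);print("bar",len(q),"yaw",yaw,np.median(q[:,2]))
d=roi&(I.max(2)<45)&(u>220)&(u<292)&(abs(P[...,2]-.085)<.006)
r=cv2.minAreaRect((P[d][:,:2]*1000).astype(np.float32));print("pad",d.sum(),r,np.median(P[d][:,2]))
K=c["camera_matrix"];T=c["T"]
rr=cv2.minAreaRect(np.argwhere(d)[:,::-1].astype(np.float32));print(rr)
for yaw in (yaw,-.165):
    R=np.array([[np.cos(yaw),-np.sin(yaw)],[np.sin(yaw),np.cos(yaw)]])
    L=P[...,:2]@R
    print("pad L",np.round(np.percentile(L[d],[1,5,50,95,99],axis=0),4).T)
    w=roi&(P[...,2]>.105)&(u>270)&(u<310);print("wall",w.sum(),np.round(np.percentile(L[w],[1,5,50,95,99],axis=0),4).T,P[w][:,2].max())
    w=roi&(P[...,2]>.035)&(P[...,2]<.08)&(u>335)&(u<375);print("post",w.sum(),np.round(np.percentile(L[w],[1,5,50,95,99],axis=0),4).T,np.median(P[w][:,2]))
    w=roi&(P[...,2]>.08)&(u>200)&(u<228);print("jaw",w.sum(),np.round(np.percentile(L[w],[1,5,50,95,99],axis=0),4).T)
    w=ok&(v<170)&(v>140)&(P[...,2]>.004)&(P[...,2]<.012);print("plate",w.sum(),np.round(np.percentile(L[w],[.5,5,50,95,99.5],axis=0),4).T)
print(R)
E
```

```text
bar 1336 yaw -0.18607431482493553 0.05629801605854823
pad 1430 ((581.8277587890625, -63.482398986816406), (55.83827209472656, 38.631385803222656), 79.81494140625) 0.0846699847298649
((256.0, 186.0), (51.71392059326172, 35.08184814453125), 1.3019527196884155)
pad L [[0.5645 0.5654 0.5838 0.6008 0.6025]
 [0.0187 0.0239 0.0498 0.0706 0.0726]]
wall 416 [[0.5621 0.5635 0.5815 0.6022 0.6041]
 [0.0537 0.0786 0.0823 0.0866 0.0875]] 0.22443239918792096
post 500 [[0.5689 0.5693 0.5807 0.5957 0.5976]
 [0.1399 0.1421 0.1542 0.1626 0.164 ]] 0.05747367268629561
jaw 282 [[0.5969 0.5981 0.6147 0.6317 0.6333]
 [0.0028 0.0031 0.0077 0.0116 0.0117]]
plate 5447 [[ 0.553   0.5538  0.5648  0.5811  0.5835]
 [-0.2114 -0.1943 -0.0585  0.1451  0.1643]]
pad L [[0.5653 0.5664 0.5847 0.6017 0.6032]
 [0.0063 0.0113 0.0375 0.0584 0.0602]]
wall 416 [[0.5637 0.5651 0.5831 0.6038 0.6057]
 [0.0417 0.0662 0.0699 0.0743 0.0751]] 0.22443239918792096
post 500 [[0.5721 0.5725 0.5837 0.599  0.6008]
 [0.1275 0.1297 0.142  0.1505 0.1518]] 0.05747367268629561
jaw 282 [[ 0.5969  0.5981  0.6147  0.6318  0.6334]
 [-0.0105 -0.0098 -0.0052 -0.0014 -0.0012]]
plate 5447 [[ 0.5494  0.5522  0.5641  0.5797  0.582 ]
 [-0.2232 -0.2063 -0.0703  0.1332  0.1524]]
[[ 0.98641836  0.16425233]
 [-0.16425233  0.98641836]]
```

View pics/w1c.png

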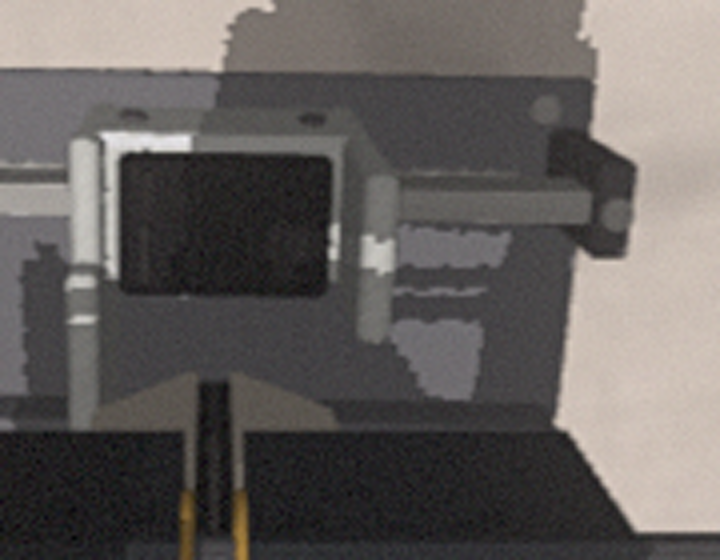

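```bash
python3 - <<'E'
from h import *
from cell import status
s=status.observe();print(s["time"],togo([.5817,-.054,.094],2.967,s))
E
```

```text
1.7333 (array([-0.0036,  0.0114,  0.1209]), array([ 0.0006, -0.002 ,  0.0078]))
```

>>> jog_arm:
  series:
    - [-1,[-0.004,0.011,0.0],[0,0,0.007]]
    - [-1,[-0.004,0.011,0.03],[0,0,0.007]]
    - [-1,[-0.004,0.011,0.06],[0,0,0.007]]
    - [-1,[-0.004,0.011,0.09],[0,0,0.007]]
    - [-1,[-0.004,0.011,0.11],[0,0,0.007]]
    - [-1,[-0.004,0.011,0.12],[0,0,0.007]]
    - [-1,[-0.004,0.011,0.12],[0,0,0.007]]
    - [-1,[-0.004,0.011,0.12],[0,0,0.007]]

```text
time: 2.4
tool_pos: [0.5829, -0.0538, 0.0964]
tool_rot: [3.141, 0.0, 2.97]
contact_force: [0.1, 0.1, 0.3]
opening: 0.0004
```

```bash
python3 - <<'E'
from h import *
from cell import status,eyes
s=status.observe();print(s["tool_pos"],s["contact_force"])
a=[]
for n,(u0,u1,v0,v1) in dict(scene=(220,320,130,230),side=(200,300,130,230)).items():
    c=eyes.read_camera(n)
    a.append(cv2.resize(c["img"][v0:v1,u0:u1,::-1],(400,400),interpolation=cv2.INTER_CUBIC))
cv2.imwrite("pics/t1.png",np.hstack(a))
E
```

```text
[ 0.58287424 -0.05379747  0.09644069] [0.14814994 0.10148447 0.34058019]
```

View pics/t1.png

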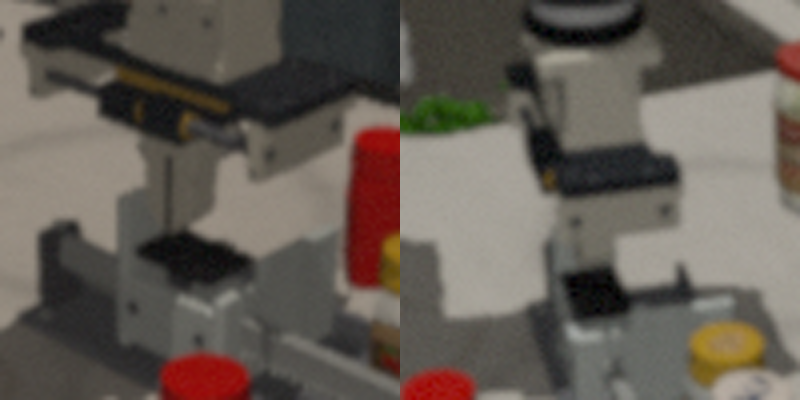

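The fingers sit over the pad just inside the push wall (left half, about (190,220)). Next I'll press down.

>>> jog_arm:
  series:
    - [-1,[0.001,0,0.005],[0,0,0]]
    - [-1,[0.001,0,0.01],[0,0,0]]
    - [-1,[0.001,0,0.014],[0,0,0]]
    - [-1,[0.001,0,0.018],[0,0,0]]
    - [-1,[0.001,0,0.018],[0,0,0]]
    - [-1,[0.001,0,0.018],[0,0,0]]

```text
time: 3.0
tool_pos: [0.5822, -0.0545, 0.078]
tool_rot: [3.141, 0.001, 2.969]
contact_force: [-0.3, 1.1, 4.6]
opening: 0.0003
```

>>> jog_arm:
  series:
    - [-1,[0,0,0.002],[0,0,0]]
    - [-1,[0,0,0.003],[0,0,0]]
    - [-1,[0,0,0.003],[0,0,0]]
    - [-1,[0,0,0.003],[0,0,0]]

```text
time: 3.33
tool_pos: [0.5822, -0.0545, 0.0753]
tool_rot: [3.142, 0.001, 2.969]
contact_force: [-0.3, 0.7, 5.3]
opening: 0.0004
```

>>> jog_arm:
  series:
    - [-1,[0,0.003,0],[0,0,0]]
    - [-1,[0,0.006,0],[0,0,0]]
    - [-1,[0,0.009,0],[0,0,0]]
    - [-1,[0,0.012,0],[0,0,0]]
    - [-1,[0,0.015,0],[0,0,0]]
    - [-1,[0,0.018,0],[0,0,0]]
    - [-1,[0,0.021,0],[0,0,0]]
    - [-1,[0,0.024,0],[0,0,0]]

```text
time: 4.0
tool_pos: [0.5865, -0.0316, 0.0755]
tool_rot: [-3.14, 0.002, 2.969]
contact_force: [-0.9, -3.2, 6.1]
opening: 0.0002
```

```bash
python3 - <<'E'
from h import *
from cell import status,eyes
s=status.observe();print(s["tool_pos"],s["contact_force"])
c=eyes.read_camera("wrist")
cv2.imwrite("pics/w2.png",c["img"][:,:,::-1])
c=eyes.read_camera("scene")
cv2.imwrite("pics/t2.png",cv2.resize(c["img"][130:280,210:390,::-1],None,fx=4,fy=4))
E
```

```text
[ 0.58647655 -0.03161662  0.07550591] [-0.89951291 -3.16264287  6.09870024]
```

View pics/t2.png

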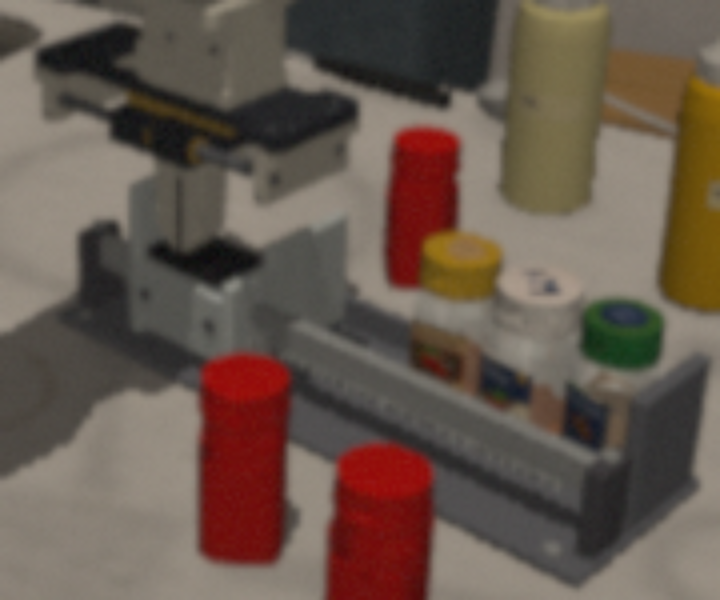

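View pics/w2.png

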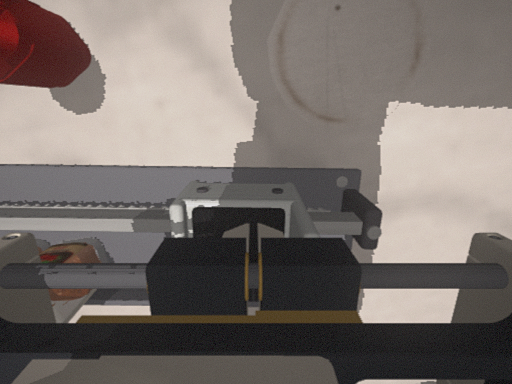

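The stop is sliding freely (about 3 N) and the jars haven't moved. I'll keep pushing.

>>> jog_arm:
  series:
    - [-1,[0,0.003,0],[0,0,0]]
    - [-1,[0,0.006,0],[0,0,0]]
    - [-1,[0,0.009,0],[0,0,0]]
    - [-1,[0,0.012,0],[0,0,0]]
    - [-1,[0,0.015,0],[0,0,0]]
    - [-1,[0,0.018,0],[0,0,0]]
    - [-1,[0,0.021,0],[0,0,0]]
    - [-1,[0,0.024,0],[0,0,0]]
    - [-1,[0,0.026,0],[0,0,0]]
    - [-1,[0,0.026,0],[0,0,0]]

```text
time: 4.93
tool_pos: [0.5914, -0.0056, 0.0756]
tool_rot: [-3.141, 0.003, 2.969]
contact_force: [0.7, -1.7, 6.5]
opening: 0.0002
```

>>> jog_arm:
  series:
    - [-1,[0,0.002,0.0005],[0,0,0]]
    - [-1,[0,0.004,0.0005],[0,0,0]]
    - [-1,[0,0.006,0.0005],[0,0,0]]
    - [-1,[0,0.008,0.0005],[0,0,0]]
    - [-1,[0,0.008,0.0005],[0,0,0]]

```text
time: 5.35
tool_pos: [0.5928, 0.0021, 0.0752]
tool_rot: [-3.141, 0.003, 2.969]
contact_force: [0.3, -1.6, 5.5]
opening: 0.0006
```

```bash
python3 - <<'E'
from h import *
from cell import status,eyes
s=status.observe();print(s["tool_pos"],s["contact_force"])
c=eyes.read_camera("wrist")
cv2.imwrite("pics/w3.png",c["img"][:,:,::-1])
E
```

```text
[0.592804   0.00213551 0.07520536] [ 0.32090033 -1.60548988  5.50848743]
```

View pics/w3.png

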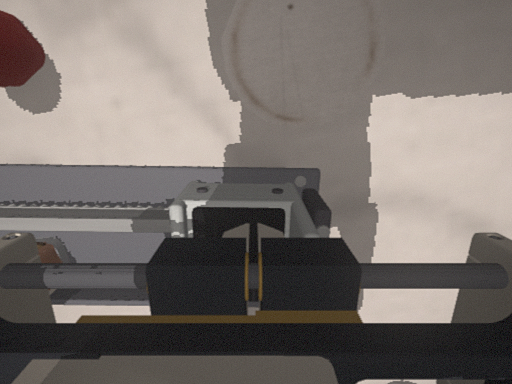

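The carriage is now close to the post at about (312,205). I'll continue slowly until it meets the stop.

>>> jog_arm:
  series:
    - [-1,[0,0.002,0],[0,0,0]]
    - [-1,[0,0.004,0],[0,0,0]]
    - [-1,[0,0.005,0],[0,0,0]]
    - [-1,[0,0.005,0],[0,0,0]]

```text
time: 5.73
tool_pos: [0.5937, 0.0069, 0.0752]
tool_rot: [-3.141, 0.003, 2.969]
contact_force: [0.9, -1.6, 6.9]
opening: 0.0006
```

>>> jog_arm:
  series:
    - [-1,[0,0.002,0],[0,0,0]]
    - [-1,[0,0.004,0],[0,0,0]]
    - [-1,[0,0.004,0],[0,0,0]]
    - [-1,[0,0.004,0],[0,0,0]]

```text
time: 6.07
tool_pos: [0.5941, 0.0108, 0.0751]
tool_rot: [-3.141, 0.002, 2.969]
contact_force: [-0.3, -2.0, 5.8]
opening: 0.0003
```

>>> jog_arm:
  series:
    - [-1,[0,0.002,0],[0,0,0]]
    - [-1,[0,0.004,0],[0,0,0]]
    - [-1,[0,0.004,0],[0,0,0]]
    - [-1,[0,0.004,0],[0,0,0]]

```text
time: 6.4
tool_pos: [0.5943, 0.0132, 0.075]
tool_rot: [-3.139, 0.001, 2.969]
contact_force: [-0.8, -10.0, 6.3]
opening: 0.0006
```

```bash
python3 - <<'E'
from h import *
from cell import status,eyes
s=status.observe();print(s["tool_pos"],s["contact_force"])
c=eyes.read_camera("wrist")
a=cv2.resize(c["img"][150:250,150:350,::-1],(800,400))
cv2.imwrite("pics/w4.png",a)
E
```

```text
[0.59434848 0.01319881 0.07501584] [-0.81873615 -9.98329709  6.33066576]
```

View pics/w4.png

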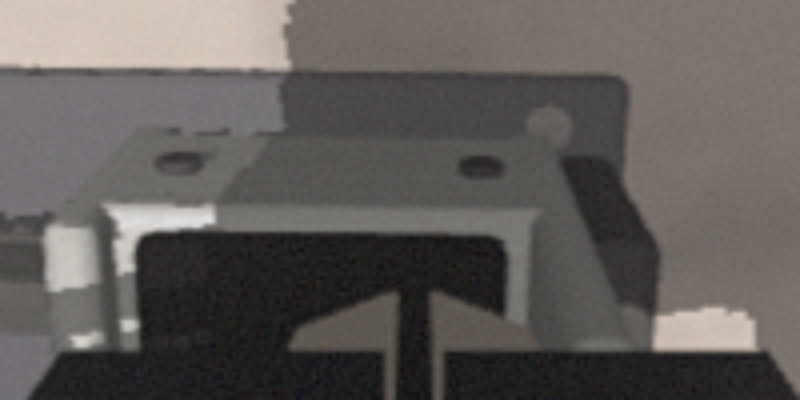

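It has hit the rigid end: the force rose to 10 N and motion stopped. One firmer nudge to confirm, then I'll lift straight up while still leaning lightly on the wall.

>>> jog_arm:
  series:
    - [-1,[0,0.002,0],[0,0,0]]
    - [-1,[0,0.003,0],[0,0,0]]
    - [-1,[0,0.003,0],[0,0,0]]

```text
time: 6.7
tool_pos: [0.5944, 0.0133, 0.0751]
tool_rot: [-3.134, 0.001, 2.969]
contact_force: [-4.5, -20.6, 8.1]
opening: 0.0007
```

>>> jog_arm:
  series:
    - [-1,[0,-0.003,0],[0,0,0]]
    - [-1,[0,-0.003,-0.004],[0,0,0]]
    - [-1,[0,-0.003,-0.008],[0,0,0]]
    - [-1,[0,-0.004,-0.012],[0,0,0]]
    - [-1,[0,-0.004,-0.018],[0,0,0]]
    - [-1,[0,-0.006,-0.03],[0,0,0]]
    - [-1,[0,-0.006,-0.06],[0,0,0]]
    - [-1,[0,-0.006,-0.1],[0,0,0]]
    - [-1,[0,-0.006,-0.14],[0,0,0]]
    - [-1,[0,-0.006,-0.14],[0,0,0]]

```text
time: 7.53
tool_pos: [0.5968, 0.0128, 0.2228]
tool_rot: [3.14, 0.014, 2.969]
contact_force: [1.4, -0.1, 1.4]
opening: 0.0007
```

```bash
python3 - <<'E'
from h import *
from cell import status,eyes
s=status.observe();print(s["time"],s["tool_pos"],s["contact_force"])
c=eyes.read_camera("wrist")
T=np.eye(4);T[:3,:3]=Ro.from_euler('xyz',s["tool_rot"]).as_matrix();T[:3,3]=s["tool_pos"]
c["T"]=T@c["tool_from_camera"];P=cloud(c);I=c["img"].astype(int)
v,u=np.mgrid[:384,:512]
d=(I.max(2)<45)&(c["range_z"]>0)&(abs(P[...,2]-.08)<.012)&(v<230)&(np.hypot(P[...,0]-.592,P[...,1]-.003)<.05)
print("pad",d.sum(),np.median(P[d],0))
a=cv2.resize(c["img"][130:270,160:380,::-1],None,fx=3.6,fy=3.6)
cv2.imwrite("pics/w5.png",a)
c=eyes.read_camera("scene")
P=cloud(c);I=c["img"].astype(int);d=(I.max(2)<50)&(abs(P[...,2]-.08)<.012)&(np.hypot(P[...,0]-.592,P[...,1]-.003)<.045)
print("pad scene",d.sum(),np.median(P[d],0))
cv2.imwrite("pics/s5.png",cv2.resize(c["img"][130:280,210:390,::-1],None,fx=4,fy=4))
E
```

```text
7.5333 [0.59682293 0.01282347 0.22283352] [ 1.42112033 -0.14257142  1.36349669]
pad 1481 [0.59413579 0.00258937 0.08417481]
pad scene 218 [ 0.58594942 -0.00620606  0.08238795]
```

View pics/w5.png

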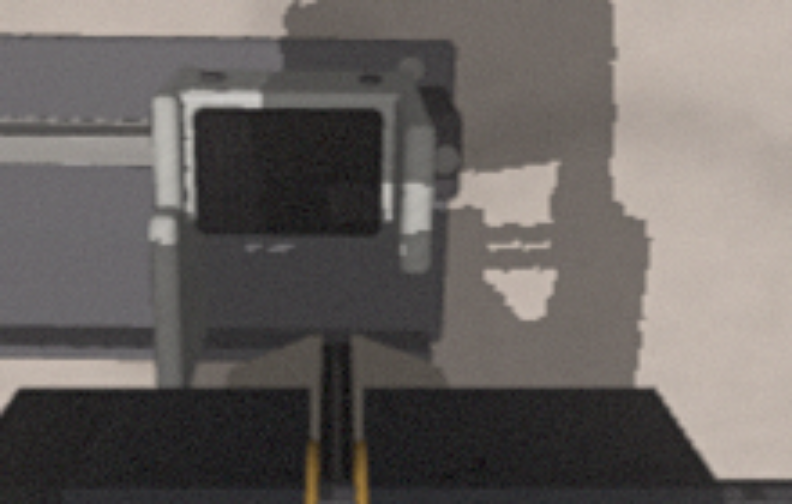

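View pics/s5.png

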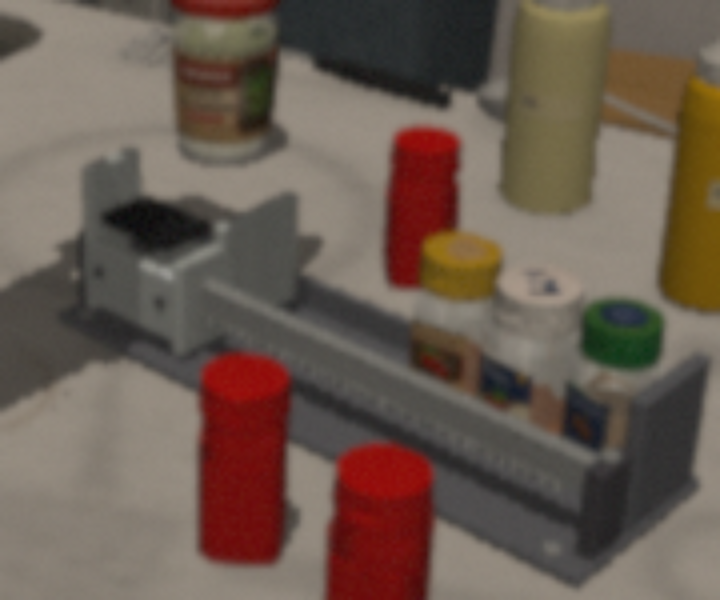

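The pad is back up at 84 mm and the carriage is at the post. One numeric check of the gap to the post and the jar positions before I hand in.

```bash
python3 - <<'E'
from h import *
from cell import status,eyes
s=status.observe();print(s["time"],s["tool_pos"],s["contact_force"])
c=eyes.read_camera("wrist")
T=np.eye(4);T[:3,:3]=Ro.from_euler('xyz',s["tool_rot"]).as_matrix();T[:3,3]=s["tool_pos"]
c["T"]=T@c["tool_from_camera"]
yaw=-.175;R=np.array([[np.cos(yaw),-np.sin(yaw)],[np.sin(yaw),np.cos(yaw)]])
for nm,c in (("before",np.load("w1.npz")),("after",c)):
    P=cloud(c);L=P[...,:2]@R;I=c["img"].astype(int);v,u=np.mgrid[:384,:512]
    ok=(c["range_z"]>0)&(v<235)&(v>135)
    cy=-.165 if 0 else None
    w=ok&(P[...,2]>.105)&(P[...,2]<.116)&(u>270)&(u<310)
    p=ok&(P[...,2]>.045)&(P[...,2]<.065)&(L[...,1]>.125)&(I.max(2)<110)
    d=ok&(I.max(2)<45)&(abs(P[...,2]-.085)<.006)&(u>200)&(u<292)
    for n,m in (("wall",w),("post",p),("pad",d)): print(nm,n,m.sum(),np.round(np.percentile(L[m][:,1],[2,50,98]),4))
a=np.load("scene0.npz");b=eyes.read_camera("scene")
df=np.abs(a["img"][185:245,310:385].astype(int)-b["img"][185:245,310:385]).mean();print("jar region diff",df)
E
```

```text
7.6333 [0.59413856 0.0130081  0.21613621] [ 0.45062347  0.59698626 -1.09934914]
before wall 408 [0.0721 0.0759 0.0807]
before post 473 [0.1262 0.147  0.1558]
before pad 1430 [0.0128 0.0434 0.0655]
after wall 394 [0.1356 0.1397 0.1444]
after post 317 [0.1267 0.151  0.1582]
after pad 1524 [0.0762 0.1059 0.1294]
jar region diff 3.8714814814814815
```

```bash
python3 -c "
from cell import job
print(job.hand_in())"
```

```text
the job is handed in; nothing more can be done
None
```

The stop is fully home and the hand is clear. With the fingers shut, I pressed the release pad down about 10 mm, kept it pressed, and pushed the stop by its wall to the rigid end of the bar. I then lifted straight up and handed in at about 7.6 s.

- **At the end:** motion stopped and the push force rose from about 2 N to 10 N, then to 20 N on a firmer nudge that moved nothing.
- **After letting go:**
  - The push wall's inner face measured at rack-axis y = 0.1356 m, exactly where the fingers had left it, so it did not slide back.
  - The stop travelled about 64 mm in all.
  - The pad measured 82–84 mm above the counter, so it is back up (85 mm nominal).
- **Jars:** all three stand where they were. The picture of that area barely changed apart from noise.
- **Robot:** the hand was about 13 cm above the pad, and the force reading was within about 1 N of zero.
- **Disagreement:** the scene and wrist cameras differed by about 8–9 mm on the pad's position. I went by the wrist view, which matched the finger contact. I did not measure the 2 mm gap at the post directly.

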